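# Seat the optical filter in the sensor housing and lock it

## Robot

A 6-joint arm with a two-finger parallel gripper is mounted at the origin on the work surface; the furniture and walls round the work are solid. World frame = base frame: x ahead of the robot, y to its left, z up, the work surface at z = 0. Lengths are in mm, angles in rad, forces in N, time in s.
With the tool pointing down it reaches from about 400 to 925 mm from the base axis. Payload 12.5 kg.
Tool frame: the origin (TCP) lies between the finger pads; the fingertips stand 19 mm ahead of it and the grasp point (between the pads) is the TCP (env.nose_length is the distance from the TCP to the fingertips, in mm); z points along the fingers, y is the line along which they close (so a half turn about z gives the same grasp; the last joint's range is limited). The gripper opens to 95 mm and grips with 3 to 60 N. Pads are 20 mm wide; open, the fingers measure 119 mm over their backs; the gripper's body (75 mm by 180 mm) begins 59 mm behind the grasp point.
Start: joints at [-1.326, 0.491, 1.559, -0, 1.092, -0.106], TCP at [214.804, -586.945, 233.661] pointing down, gripper open.
Joint ranges: [-3.1, 3.1], [-0.84, 2.19], [0.05, 2.79], [-1.13, 4.28], [0.06, 2.93], [-2.69, 2.69]. Speed limits (rad/s): [2.22, 2.22, 2.79, 3.14, 3.14, 3.14].

## Interface

Orientations are given as [roll, pitch, yaw] about the fixed x, y, z axes, in that order (R = Rz(yaw) Ry(pitch) Rx(roll)).
In Python, from cell import env gives the robot as it stands. The module is installed in compiled form; this text tells all that it offers.
- The arm moves only by the tool drive_tool, never from a script. Its argument "rows" is a list that holds one entry, the list of rows, each a list of 7 numbers: the shift along the tool's x, y, z scaled (see below), then the turn, a rotation vector about the tool's x, y, z scaled (see below), then the opening, from 0 (shut) to 1 (fully open). In form: [[[tx, ty, tz, ax, ay, az, jaw], ...]]. A call has 1 to 5 rows; each row shifts and turns the commanded pose from where the row before left it, along the tool's axes as they then stand; what a row does not reach is not made up. The controller multiplies each number of a shift by 250 mm and each number of a turn by 180 degrees. A row lasts 1/8 s, in which the tool goes at most 62.5 mm and 10.7 degrees, less where a joint would pass 70% of its speed; a pose out of reach is approached as far as the arm can. A call with a number of a shift or a turn outside -1 to 1 is refused whole. A call with a gripper value outside its range is refused whole. The fingers move at their own pace and stop on an object; the grip force is fixed at half the most. Time passes only in rows, so rows that do not move let the fingers close. It gives the time, the measured TCP pose, the force, the opening and the grip force at its end, in the units of the state.
- env.state(): the state, without advancing time (a new reading comes with each control period).
- env.read_camera(name): name is "side" or "top" or "wrist"; returns a dict with "color" (400x640x3 uint8, blue, green, red), "camera_matrix" (3x3 intrinsics, pixels), "pose" (4x4, takes a point from camera to world coordinates). Camera axes: x right, y up, looking along -z (the intrinsics and any distortion apply to the point x, -y, -z); pixel columns grow to the right and rows downward; lengths in mm; the calibration is good to about 2 mm. A picture is of the moment at which its call begins. There is no depth.
- env.job_done(): hands the job in; it is judged then, once.
Trained networks look in a picture, given as the dict that the camera call returned (one of the last four; its "shot" number tells which), for a name from the list of things; names that differ only in an ending like _2 or _b are one class to them, and where a whole thing is asked for, a point or a joint stands for the part that bears it (a point fixed in the world has none). Each returns a list of dicts, best first, with "score" (0 to 1); they miss things now and then, are a little off and sometimes report something else, mostly with a low value. They report only what shows in the picture. A call takes as long as a camera call.
- env.search_frame(name, picture): "at" ([x, y, z] in mm, in the coordinates of the camera as it stood for that picture, good to about 4 mm: the middle of the surface that is visible of it).
- env.place_of(name, picture): "at" ([x, y, z] in mm, in the coordinates of the camera as it stood for that picture, good to about 4 mm: a listed point, or the origin of a listed thing).
The state is a dict: "t": time; "joints": joint angles; "qvel": joint speeds; "tau": joint torques, N m; "eef_pos": TCP position; "tcp_rot": TCP orientation; "ft_force": force on the tool from outside, world axes, zero at the start; "moment": the same for the moment, N m; "opening": opening from 0.0 (shut) to 1.0 (fully open); "grip_force": force on a finger pad.
Only numpy, scipy, OpenCV 4.12 (cv2) and the standard library are available. Lean on these libraries where they do the work, as an engineer would, in place of code of your own. Each camera call takes 0.05 s, during which the arm holds its last target. There are 200 camera calls.

## Task

Push the round amber filter across the top of the aluminium sensor housing with the fingertips, without picking it up, until it drops flat into its round cell. Then push the keeper by its red tab over the seated filter, fully home. Leave the solder reel, the tape roll and the loose grommet where they are.

Things in the scene. Friction and masses are not known exactly. Their poses are not given: they have to be found in the camera images.
- housing: Aluminium sensor housing, a plate fixed to the bench: 90 (x) by 180 (y) by 22 mm high; origin at the centre of its underside, z up. In its top, at x 0, y -5 mm, is the cell, a round recess 44 mm wide, 11 mm deep. The +y part of the top is bare; the keeper runs on the -y part between rails at x 15 to 22 mm either side, y -82 to -36 mm, 6.5 mm high. A low brass stub sticks out 21 mm at the -y end.
- cell (a point): Centre of the cell's floor, 11 mm above the housing's underside and 11 mm below its top; axes as the housing's.
- filter: Loose optical filter, a disc 40 mm in diameter and 10 mm thick, amber glass in a black ring, about 45 g; origin at the centre of its underside, z up. It starts flat on the housing's bare +y part, 47 to 67 mm from the cell's centre in the housing's y, up to 15 mm aside in x. Pushed over the rim it tips in, and lies flat once centred, its top 1 mm below the housing's top.
- keeper (a joint): Keeper slide, m: 0 = drawn back, front edge 8 mm short of the cell's rim (starts at 0 to 0.004); 0.026 = home at its end stop, 18 mm over the cell. Moves along the housing's +y; friction 1.5 N; stays where left. A brass strip 30 (x) by 36 (y) by 3 mm, its underside 1.5 mm above the housing's top: it passes over a seated filter, an unseated one blocks it.
- keeper_tab (a point): Middle of the top edge of the -y face of the red tab that stands up at the keeper's rear (-y) end, 44.5 mm above the housing's underside; axes as the housing's. The tab is 26 mm wide (x), 6 mm thick (y) and stands 18 mm above the brass strip. Push its -y face towards the housing's +y.
- reel: White reel of solder wire standing on its flange, 55 mm in diameter and 38 mm high, loose on the bench near the corner of the housing towards its -x and +y; origin at the centre of its underside. Leave it.
- tape: Roll of black tape lying flat on the bench on the robot's side (-x) of the housing, 67 mm in diameter and 19 mm high, loose; origin at the centre of its underside. Leave it.
- ring: Black rubber grommet lying on the bench on the robot's side (-x) of the housing, 30 mm in diameter and 8 mm high, loose; origin at the centre of its underside. Leave it.

How it is judged:
By the outcome, as a careful person would: the job done as asked, in the order asked, and still so for the second after the job is handed in, with the robot touching nothing.
It also fails if it takes over 45 s, if anything falls off the work surface, if the arm or the gripper's body presses on something with over 40 N, if the wrist force passes 120 N, or if a joint passes its speed limit or range.

## Working session

There is one attempt and no reset: what is moved stays moved. The work goes in short steps, Python scripts to look and compute and a tool call to move; the robot and the scene stay as the last step left them, time stands still between calls to the robot, and variables do not carry over. Pictures are saved under pics/ and viewed, at most 10 in all, crops included, and the job is handed in when it is done.

Besides the shell and the picture viewer there is one more tool, called after "Emit:" by a JSON object that holds its "fn" and its "kwargs". drive_tool: Moves the arm, as the interface text tells. Its arguments: {"type":"object","properties":{"rows":{"type":"array","items":{"type":"array","items":{"type":"array","items":{"type":"number","minimum":-1,"maximum":1}}}}},"required":["rows"]}

```bash
mkdir -p pics; cat > h.py <<'E'
from cell import env
import numpy as np, cv2
def shot(n,save=None):
    p=env.read_camera(n)
    if save: cv2.imwrite('pics/'+save,p['color'])
    return p
def w(p,at): return (p['pose']@np.r_[at,1])[:3]
def ray(p,u,v):
    d=np.linalg.inv(p['camera_matrix'])@[u,v,1]; d=p['pose'][:3,:3]@[d[0],-d[1],-d[2]]
    return p['pose'][:3,3],d
def onz(p,u,v,z):
    o,d=ray(p,u,v); return (o+d*(z-o[2])/d[2]).round(1)
def proj(p,X):
    c=np.linalg.inv(p['pose'])@np.r_[X,1]; q=p['camera_matrix']@[c[0],-c[1],-c[2]]; return (q[:2]/q[2]).round(1)
E
python3 - <<'E'
from h import *
print(env.state()['tcp_rot'],env.state()['t'])
for c in ['top','side','wrist']:
    p=shot(c,c+'0.png'); print(c,p['pose'][:3,3].round())
    for n in ['housing','cell','filter','keeper_tab','reel','tape','ring']:
        print(n,[(w(p,r['at']).round(1).tolist(),round(r['score'],2),proj(p,w(p,r['at'])).tolist()) for r in env.place_of(n,p)[:2]])
E
```

```text
[-3.14043345e+00 -1.20020610e-04  3.50789213e-01] 0.0
top [330. -12. 886.]
housing [([502.5, -59.7, -6.5], 0.89, [326.4, 197.2])]
cell [([499.1, -61.2, 13.9], 0.87, [327.4, 197.0])]
filter [([492.5, -15.9, 19.4], 0.66, [308.9, 198.7])]
keeper_tab [([500.4, -127.1, 45.4], 0.7, [356.0, 194.6])]
reel [([396.5, 71.8, 1.3], 0.95, [271.6, 238.2])]
tape [([399.5, -47.6, -2.5], 0.76, [320.8, 238.2])]
ring [([415.5, -129.4, -4.0], 0.43, [354.2, 232.4])]
side [ 321. -800.  334.]
housing [([502.5, -59.8, -2.4], 0.9, [334.0, 241.3])]
cell [([499.4, -63.9, 9.5], 0.95, [332.9, 236.0])]
filter [([491.8, -13.2, 19.5], 0.81, [322.4, 220.4])]
keeper_tab [([506.3, -123.4, 42.9], 0.5, [346.0, 230.8]), ([499.8, -64.0, 7.6], 0.36, [333.1, 237.0])]
reel [([398.2, 72.4, 1.1], 0.98, [266.1, 216.8]), ([490.0, -13.9, 17.7], 0.17, [321.5, 221.5])]
tape [([397.9, -47.9, -0.8], 0.95, [273.0, 242.5])]
ring [([423.3, -132.3, 1.1], 0.48, [295.4, 261.7])]
wrist [ 293. -558.  384.]
housing []
cell []
filter []
keeper_tab []
reel []
tape []
ring []
```

View pics/top0.png

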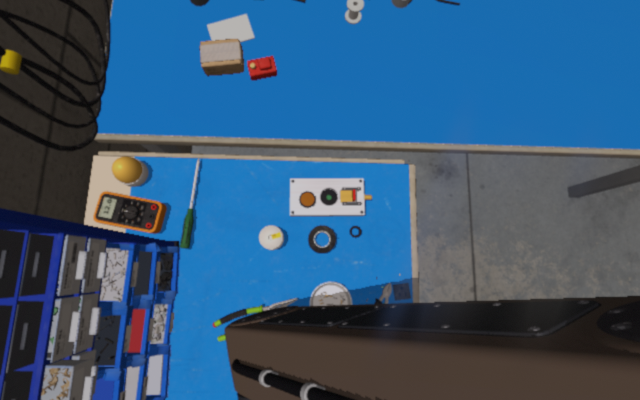

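View pics/side0.png

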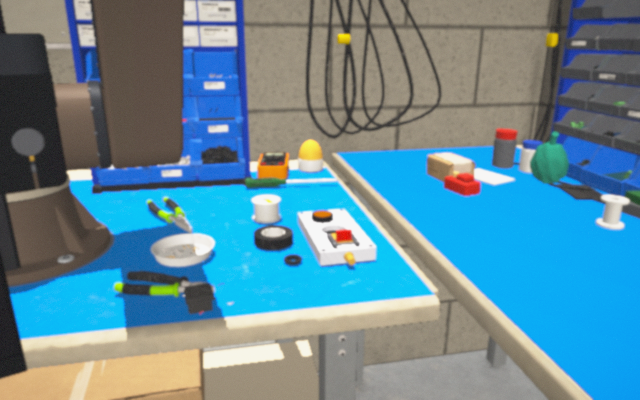

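```bash
cat >> h.py <<'E'
from scipy.spatial.transform import Rotation as Ro
def plan(p1,yaw,n,p0=None,r0=None):
    "n equal rows to p1, yaw(deg), tool down"
    s=env.state(); p=np.array(s['eef_pos'] if p0 is None else p0,float); R=Ro.from_euler('xyz',s['tcp_rot']) if r0 is None else r0
    T=Ro.from_euler('xyz',[180,0,yaw],degrees=True); rv=(R.inv()*T).as_rotvec()/n; d=(np.array(p1)-p)/n
    for i in range(n):
        print((R.inv().apply(d)/250).round(4).tolist(),(rv/np.pi).round(4).tolist()); R=R*Ro.from_rotvec(rv)
    print('step mm',np.linalg.norm(d).round(1),'deg',np.degrees(np.linalg.norm(rv)).round(1))
E
python3 -c "
from h import *
plan([490,-90,260],90,10)"
```

```text
[0.1717, -0.1488, -0.0106] [0.0, 0.0, -0.0388]
[0.1885, -0.1268, -0.0105] [0.0, 0.0, -0.0388]
[0.2026, -0.103, -0.0105] [0.0, 0.0, -0.0388]
[0.2136, -0.0775, -0.0105] [0.0, 0.0, -0.0388]
[0.2214, -0.051, -0.0105] [0.0, 0.0, -0.0388]
[0.226, -0.0236, -0.0105] [0.0, 0.0, -0.0388]
[0.2272, 0.004, -0.0105] [0.0, 0.0, -0.0388]
[0.225, 0.0316, -0.0105] [0.0, 0.0, -0.0388]
[0.2195, 0.0588, -0.0105] [0.0, 0.0, -0.0388]
[0.2107, 0.0851, -0.0105] [0.0, 0.0, -0.0388]
step mm 56.9 deg 7.0
```

Emit:
{"fn": "drive_tool", "kwargs": {"rows": [[[0.172, -0.149, -0.01, 0, 0, -0.039, 0.3], [0.188, -0.127, -0.01, 0, 0, -0.039, 0.3], [0.203, -0.103, -0.01, 0, 0, -0.039, 0.3], [0.214, -0.078, -0.01, 0, 0, -0.039, 0.3], [0.221, -0.051, -0.01, 0, 0, -0.039, 0.3]]]}}

```text
t: 1.82
eef_pos: [352.7, -336.5, 246.4]
tcp_rot: [3.141, 0.0, 0.967]
ft_force: [1.2, -0.6, -0.2]
opening: 0.536
grip_force: 0.0
```

Emit:
{"fn": "drive_tool", "kwargs": {"rows": [[[0.226, -0.024, -0.01, 0, 0, -0.039, 0.3], [0.227, 0.004, -0.01, 0, 0, -0.039, 0.3], [0.225, 0.032, -0.01, 0, 0, -0.039, 0.3], [0.22, 0.059, -0.01, 0, 0, -0.039, 0.3], [0.21, 0.085, -0.01, 0, 0, -0.038, 0.3]]]}}

```text
t: 2.45
eef_pos: [489.5, -87.5, 259.0]
tcp_rot: [3.141, 0.0, 1.577]
ft_force: [0.8, -0.8, 1.1]
opening: 0.299
grip_force: 0.0
```

Emit:
{"fn": "drive_tool", "kwargs": {"rows": [[[0, 0, 0, 0, 0, 0, 0.3], [0, 0, 0, 0, 0, 0, 0.3]]]}}

```text
t: 2.7
eef_pos: [488.6, -89.3, 258.6]
tcp_rot: [-3.141, 0.0, 1.573]
ft_force: [0.0, 0.0, -0.1]
opening: 0.302
grip_force: 0.0
```

```bash
python3 - <<'E'
from h import *
s=env.state();print(s['eef_pos'],s['tcp_rot'],s['t'],s['opening'])
p=shot('wrist','w1.png'); print(p['pose'].round(2))
for n in ['housing','cell','filter','keeper_tab','reel','tape','ring']:
    print(n,[(w(p,r['at']).round(1).tolist(),round(r['score'],2),proj(p,w(p,r['at'])).tolist()) for r in env.place_of(n,p)[:2]])
E
```

```text
[488.6210691  -89.29501584 258.55345057] [-3.14137600e+00  2.36796439e-04  1.57284972e+00] 2.7 0.30206627108720685
[[ 1.0000e+00 -0.0000e+00 -0.0000e+00  4.8749e+02]
 [ 0.0000e+00  9.5000e-01  3.0000e-01 -4.5600e+00]
 [ 0.0000e+00 -3.0000e-01  9.5000e-01  4.0899e+02]
 [ 0.0000e+00  0.0000e+00  0.0000e+00  1.0000e+00]]
housing [([499.8, -61.0, -0.5], 0.64, [326.3, 150.3]), ([489.5, -9.8, 18.9], 0.29, [319.4, 113.9])]
cell [([501.6, -61.5, 12.1], 0.94, [327.9, 151.9])]
filter [([490.4, -12.1, 18.7], 0.6, [320.1, 115.7])]
keeper_tab [([502.3, -128.3, 44.5], 0.7, [328.6, 204.0]), ([487.9, -6.9, 19.5], 0.23, [318.3, 111.6])]
reel [([403.2, 69.6, -0.7], 0.75, [254.1, 50.8])]
tape [([394.5, -46.2, 0.6], 0.84, [253.2, 140.0])]
ring [([423.2, -125.9, -3.2], 0.47, [276.0, 192.5])]
```

View pics/w1.png

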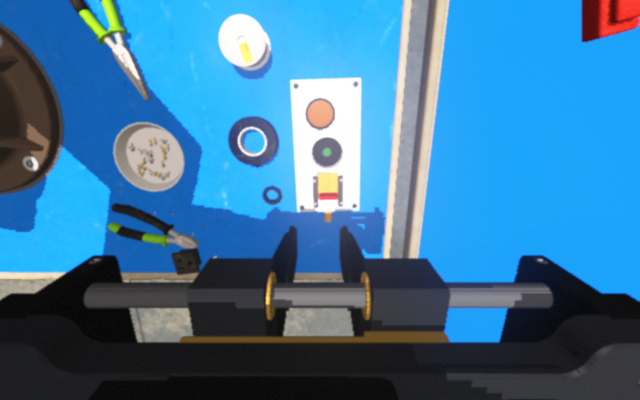

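The wrist view shows the filter at (320,113), cell at (327,152), red tab at (328,196), housing corners about (291,79), (360,78), (357,209), (299,211). I'll refine these by segmentation.

```bash
cat >> h.py <<'E'
def seg(p):
    h=cv2.cvtColor(p['color'],cv2.COLOR_BGR2HSV); H,S,V=cv2.split(h)
    k=lambda m,z,name:(lambda c:print(name,'area',cv2.contourArea(c),'px',np.array(cv2.minEnclosingCircle(c)[0]).round(1),[ (np.array(q).round(1)).tolist() for q in [min_rect(p,c,z)]]))(max(cv2.findContours(m,cv2.RETR_EXTERNAL,cv2.CHAIN_APPROX_NONE)[0],key=cv2.contourArea))
    roi=np.zeros_like(H); a=np.array([proj(p,x) for x in [(435,-160,0),(435,50,0),(565,50,0),(565,-160,0)]]).astype(int); cv2.fillPoly(roi,[a],255)
    k(roi&cv2.inRange(h,(0,0,150),(180,60,255)),22,'housing z22')
    k(roi&cv2.inRange(h,(5,100,60),(16,255,230)),32,'filter z32')
    k(roi&(cv2.inRange(h,(0,150,90),(4,255,255))|cv2.inRange(h,(174,150,90),(180,255,255))),44.5,'tab z44')
    k(roi&cv2.inRange(h,(0,0,0),(180,255,80)),22,'dark z22')
def min_rect(p,c,z):
    q=np.array([onz(p,*x,z)[:2] for x in c[:,0]],np.float32); r=cv2.minAreaRect(q); return [*r[0],*r[1],r[2],*q.min(0),*q.max(0)]
E
python3 - <<'E'
from h import *
p=shot('wrist'); seg(p)
im=p['color'][60:230,270:380]; cv2.imwrite('pics/c1.png',cv2.resize(im,None,fx=3.5,fy=3.5,interpolation=cv2.INTER_CUBIC))
E
```

```text
housing z22 area 8652.0 px [327.3 143.5] [[499.6, -58.3, 91.6, 184.7, 1.8, 451.6, -150.5, 547.0, 35.0]]
filter z32 area 1.5 px [327.5 212.5] [[501.4, -145.9, 1.5, 7.2, 90.0, 497.8, -146.7, 505.0, -145.2]]
tab z44 area 45.5 px [328. 196.] [[501.4, -118.1, 4.3, 21.8, 90.0, 490.5, -120.2, 512.3, -115.9]]Traceback (most recent call last):
  File "<stdin>", line 2, in <module>
  File "h.py", line 30, in seg
    k(roi&cv2.inRange(h,(0,0,0),(180,255,80)),22,'dark z22')
    ~^^^^^^^^^^^^^^^^^^^^^^^^^^^^^^^^^^^^^^^^^^^^^^^^^^^^^^^
  File "h.py", line 25, in <lambda>
    k=lambda m,z,name:(lambda c:print(name,'area',cv2.contourArea(c),'px',np.array(cv2.minEnclosingCircle(c)[0]).round(1),[ (np.array(q).round(1)).tolist() for q in [min_rect(p,c,z)]]))(max(cv2.findContours(m,cv2.RETR_EXTERNAL,cv2.CHAIN_APPROX_NONE)[0],key=cv2.contourArea))
                                                                                                                                                                                          ~~~^^^^^^^^^^^^^^^^^^^^^^^^^^^^^^^^^^^^^^^^^^^^^^^^^^^^^^^^^^^^^^^^^^^^^^^^^^^^^^^^^^^^
ValueError: max() iterable argument is empty
```

```bash
sed -i "s/H,S,V=cv2.split(h)/H,S,V=cv2.split(h)/; /'dark z22'/d; s/(5,100,60),(16,255,230)/(5,90,60),(20,255,255)/" h.py
python3 - <<'E'
from h import *
p=shot('wrist'); 
h=cv2.cvtColor(p['color'],cv2.COLOR_BGR2HSV); print(h[113,320],h[104,320],h[152,316],h[152,322],h[150,340])
print('filter',onz(p,320,113,32),'cellrim-ish',onz(p,327,152,22),'tab top',onz(p,328,192,44.5),onz(p,328,200,44.5))
print(p['camera_matrix'][0,0])
im=p['color'][70:220,285:370]; cv2.imwrite('pics/c1.png',cv2.resize(im,None,fx=4,fy=4,interpolation=cv2.INTER_CUBIC))
t=shot('top'); print([ (w(t,r['at']).round(1),r['score']) for n in ['filter','cell'] for r in env.place_of(n,t)[:1]])
E
```

```text
[ 11 107 242] [ 11 104 246] [122  40 129] [ 79  51 149] [126  36 135]
filter [490.4  -8.9  32. ] cellrim-ish [500.2 -60.6  22. ] tab top [ 501.4 -111.5   44.5] [ 501.5 -122.9   44.5]
279.8380738083247
[]
```

View pics/c1.png

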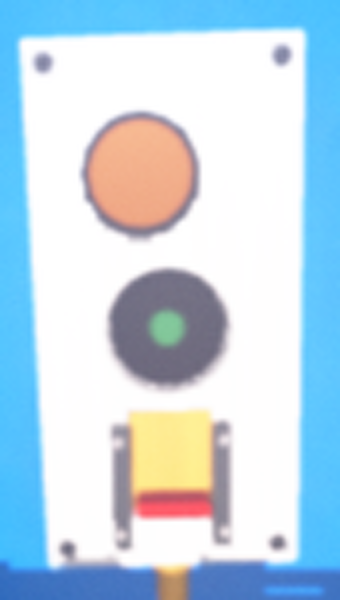

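```bash
python3 -c "
from h import *
plan([481.7,38.6,100],100.4,5)"
```

```text
[0.1024, -0.0055, 0.1269] [0.0, 0.0, -0.0114]
[0.1025, -0.0018, 0.1269] [0.0, 0.0, -0.0114]
[0.1025, 0.0019, 0.1269] [0.0, 0.0, -0.0114]
[0.1023, 0.0056, 0.1269] [0.0, 0.0, -0.0114]
[0.1021, 0.0092, 0.1269] [0.0, 0.0, -0.0114]
step mm 40.8 deg 2.1
```

Emit:
{"fn": "drive_tool", "kwargs": {"rows": [[[0.102, -0.006, 0.127, 0, 0, -0.0114, 0.3], [0.102, -0.002, 0.127, 0, 0, -0.0114, 0.3], [0.102, 0.002, 0.127, 0, 0, -0.0114, 0.3], [0.102, 0.006, 0.127, 0, 0, -0.0114, 0.3], [0.102, 0.009, 0.127, 0, 0, -0.0114, 0.3]]]}}

```text
t: 3.98
eef_pos: [481.7, 39.1, 99.0]
tcp_rot: [3.141, 0.0, 1.753]
ft_force: [0.8, 0.6, -0.3]
opening: 0.301
grip_force: 0.0
```

Emit:
{"fn": "drive_tool", "kwargs": {"rows": [[[0, 0, 0.11, 0, 0, 0, 0.3], [0, 0, 0.11, 0, 0, 0, 0.3], [0, 0, 0, 0, 0, 0, 0.3], [0, 0, 0, 0, 0, 0, 0.3]]]}}

```text
t: 4.47
eef_pos: [481.9, 38.2, 45.6]
tcp_rot: [3.141, 0.0, 1.752]
ft_force: [0.3, -0.2, -0.5]
opening: 0.298
grip_force: 0.0
```

```bash
python3 - <<'E'
from h import *
s=env.state();print(s['eef_pos'].round(1),s['tcp_rot'].round(3),s['t'],s['opening'])
p=shot('wrist','w2.png')
t=shot('side')
for q in (p,t): print([ (n,w(q,r['at']).round(1),round(r['score'],2)) for n in ['filter','cell'] for r in env.place_of(n,q)[:1]])
E
```

```text
[481.9  38.2  45.6] [3.141 0.    1.752] 4.475 0.29829152742123666
[('filter', array([490.9, -10.6,  17.6]), 0.61), ('cell', array([497.9, -62.1,  11.3]), 0.6)]
[('filter', array([491.2, -10.3,  19.9]), 0.54), ('cell', array([497.7, -63.2,   8.8]), 0.93)]
```

View pics/w2.png

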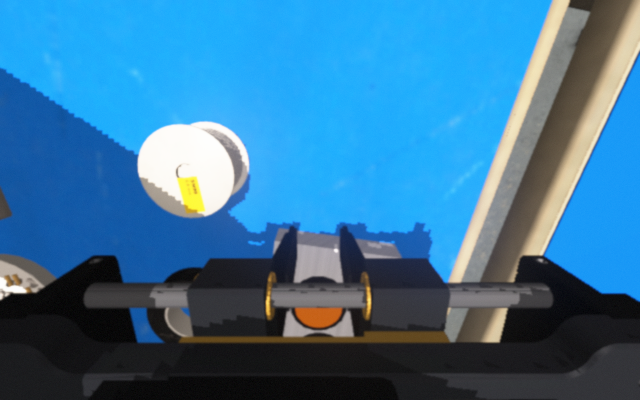

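Emit:
{"fn": "drive_tool", "kwargs": {"rows": [[[-0.04, 0, 0, 0, 0, 0, 0.3], [-0.04, 0, 0, 0, 0, 0, 0.3], [-0.02, 0, 0, 0, 0, 0, 0.3], [-0.02, 0, 0, 0, 0, 0, 0.3], [-0.02, 0, 0, 0, 0, 0, 0.3]]]}}

```text
t: 5.4
eef_pos: [487.9, 3.5, 44.8]
tcp_rot: [-3.141, 0.0, 1.752]
ft_force: [-0.8, -0.7, -0.3]
opening: 0.3
grip_force: 0.2
```

Emit:
{"fn": "drive_tool", "kwargs": {"rows": [[[-0.016, 0, 0, 0, 0, 0, 0.3], [-0.016, 0, 0, 0, 0, 0, 0.3], [-0.016, 0, 0, 0, 0, 0, 0.3], [-0.016, 0, 0, 0, 0, 0, 0.3], [0, 0, 0, 0, 0, 0, 0.3]]]}}

```text
t: 6.02
eef_pos: [490.9, -12.2, 44.9]
tcp_rot: [3.142, 0.0, 1.752]
ft_force: [0.5, -0.2, -1.0]
opening: 0.3
grip_force: 0.0
```

```bash
python3 - <<'E'
from h import *
s=env.state();print(s['eef_pos'].round(1),s['tcp_rot'].round(3),s['ft_force'].round(1),s['t'])
a=shot('wrist');b=shot('top');t=shot('side')
for q in (a,b,t): print([ (n,w(q,r['at']).round(1),round(r['score'],2)) for n in ['filter','cell'] for r in env.place_of(n,q)[:1]])
im=np.vstack([cv2.resize(t['color'][190:280,270:400],(780,540))[:300*1],]) 
f=np.hstack([cv2.resize(b['color'][160:240,270:390],(400,267)),cv2.resize(t['color'][190:270,280:400],(400,267))]); f=np.vstack([f,cv2.resize(a['color'][220:400,200:440],(800,330))[:330]]); f=f[:,:800]
cv2.imwrite('pics/m3.png',f)
E
```

```text
[490.9 -12.2  44.9] [3.142 0.    1.752] [ 0.5 -0.2 -1. ] 6.025
[('filter', array([493.6, -38.6,  21.3]), 0.61)]
[]
[('filter', array([496.3, -38.2,  21.2]), 0.76), ('cell', array([501.3, -60.3,   8.6]), 0.66)]
```

View pics/m3.png

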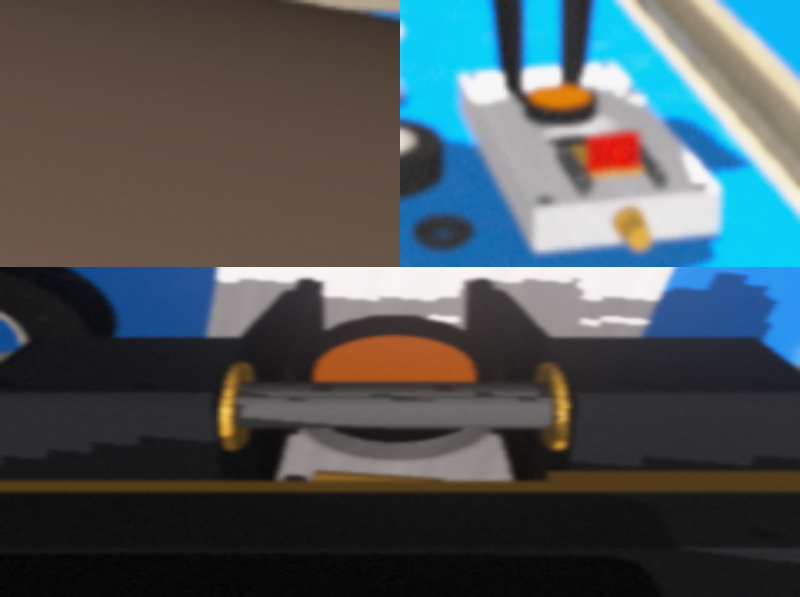

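Emit:
{"fn": "drive_tool", "kwargs": {"rows": [[[-0.016, 0, 0, 0, 0, 0, 0.3], [-0.016, 0, 0, 0, 0, 0, 0.3], [-0.016, 0, 0, 0, 0, 0, 0.3], [-0.016, 0, 0, 0, 0, 0, 0.3], [-0.008, 0, 0, 0, 0, 0, 0.3]]]}}

```text
t: 7.1
eef_pos: [494.1, -29.9, 44.9]
tcp_rot: [3.142, 0.0, 1.752]
ft_force: [0.3, 0.5, 0.7]
opening: 0.302
grip_force: 0.5
```

Emit:
{"fn": "drive_tool", "kwargs": {"rows": [[[-0.008, 0, 0, 0, 0, 0, 0.3], [-0.008, 0, 0, 0, 0, 0, 0.3], [0, 0, 0, 0, 0, 0, 0.3]]]}}

```text
t: 7.48
eef_pos: [494.9, -33.7, 44.9]
tcp_rot: [3.141, 0.0, 1.752]
ft_force: [-0.3, 0.3, 0.5]
opening: 0.298
grip_force: 0.0
```

```bash
python3 - <<'E'
from h import *
s=env.state();print(s['eef_pos'].round(1),s['ft_force'].round(1),s['t'])
a=shot('wrist');t=shot('side')
for q in (a,t): print([ (n,w(q,r['at']).round(1),round(r['score'],2)) for n in ['filter','cell'] for r in env.place_of(n,q)[:1]])
f=np.vstack([cv2.resize(t['color'][200:270,290:380],(600,330)),cv2.resize(a['color'][240:360,240:400],(600,270))])
cv2.imwrite('pics/m4.png',f)
E
```

```text
[494.9 -33.7  44.9] [-0.3  0.3  0.5] 7.475
[('filter', array([500.4, -58.5,  16.6]), 0.57)]
[('filter', array([501.5, -57.7,  17.1]), 0.76), ('cell', array([498.3, -60.9,   7.8]), 0.88)]
```

View pics/m4.png

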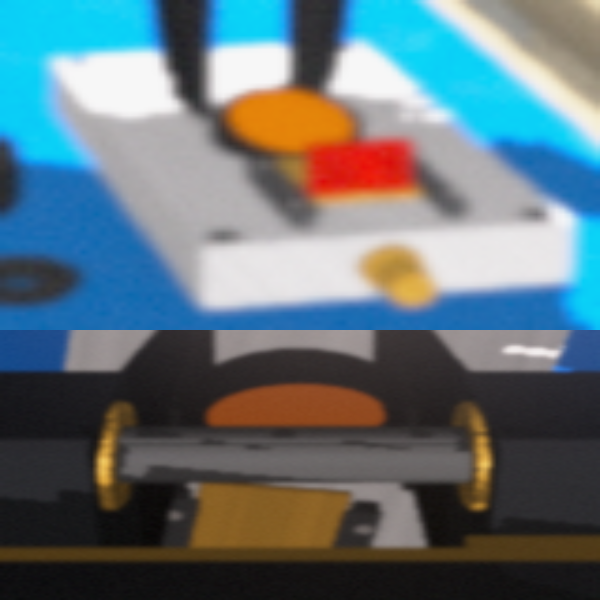

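The filter has tipped in, with its rear still on the rim. I'll keep nudging it.

Emit:
{"fn": "drive_tool", "kwargs": {"rows": [[[-0.006, 0, 0, 0, 0, 0, 0.3], [-0.006, 0, 0, 0, 0, 0, 0.3], [0, 0, 0, 0, 0, 0, 0.3]]]}}

```text
t: 8.15
eef_pos: [495.4, -36.7, 44.9]
tcp_rot: [3.142, 0.0, 1.752]
ft_force: [0.4, -0.1, 0.7]
opening: 0.301
grip_force: 0.0
```

```bash
cat > look.py <<'E'
from h import *
s=env.state();print(s['eef_pos'].round(1),s['ft_force'].round(1),s['t'])
a=shot('wrist');t=shot('side')
for q in (a,t): print([ (n,w(q,r['at']).round(1),round(r['score'],2)) for n in ['filter','cell','keeper_tab'] for r in env.place_of(n,q)[:1]])
E
python3 look.py
```

```text
[495.4 -36.7  44.9] [ 0.4 -0.1  0.7] 8.15
[('filter', array([496.6, -59. ,  13.5]), 0.85)]
[('filter', array([500.3, -59.8,  13.8]), 0.69), ('cell', array([497.5, -61.2,  10.9]), 0.66), ('keeper_tab', array([ 503.9, -121.7,   44.1]), 0.49)]
```

Emit:
{"fn": "drive_tool", "kwargs": {"rows": [[[-0.006, 0, 0, 0, 0, 0, 0.3], [0, 0, 0, 0, 0, 0, 0.3], [0, 0, -0.2, 0, 0, 0, 0.3], [0, 0, -0.2, 0, 0, 0, 0.2], [0, 0, 0, 0, 0, 0, 0]]]}}

```text
t: 9.18
eef_pos: [496.9, -38.2, 147.9]
tcp_rot: [3.136, 0.002, 1.752]
ft_force: [0.0, 0.5, 0.3]
opening: 0.148
grip_force: 0.0
```

```bash
python3 -c "
from h import *
s=env.state();print(s['eef_pos'],s['ft_force'])
plan([502,-153,180],91.8,4)"
```

```text
[496.85511474 -38.21075251 147.87852538] [0.00632653 0.53978352 0.31232003]
[-0.1139, -0.0155, -0.0319] [0.0005, 0.0002, 0.0119]
[-0.1144, -0.0112, -0.032] [0.0005, 0.0002, 0.0119]
[-0.1147, -0.007, -0.032] [0.0005, 0.0002, 0.0119]
[-0.1149, -0.0027, -0.0321] [0.0005, 0.0002, 0.0119]
step mm 29.8 deg 2.1
```

Emit:
{"fn": "drive_tool", "kwargs": {"rows": [[[-0.114, -0.016, -0.032, 0, 0, 0.012, 0], [-0.114, -0.011, -0.032, 0, 0, 0.012, 0], [-0.115, -0.007, -0.032, 0, 0, 0.012, 0], [-0.115, -0.003, -0.032, 0, 0, 0.012, 0], [0, 0, 0, 0, 0, 0, 0]]]}}

```text
t: 9.8
eef_pos: [500.6, -154.2, 176.2]
tcp_rot: [-3.141, 0.0, 1.599]
ft_force: [-0.4, -0.7, 0.3]
opening: 0.001
grip_force: 0.0
```

```bash
cat >> look.py <<'E'
f=np.vstack([cv2.resize(t['color'][200:270,290:380],(500,290),interpolation=2),cv2.resize(a['color'][80:260,220:440],(500,310))[:310]])
import time; cv2.imwrite(f'pics/m_{s["t"]:.2f}.png',f); print(s['tcp_rot'],s['opening'],f'pics/m_{s["t"]:.2f}.png'); cv2.imwrite('pics/m5.png',f)
E
python3 look.py
```

```text
[ 500.6 -154.2  176.2] [-0.4 -0.7  0.3] 9.8
[('filter', array([499.4, -61. ,   7.6]), 0.84), ('keeper_tab', array([ 501.2, -128.8,   46.4]), 0.73)]
[('filter', array([500.6, -61.3,  10. ]), 0.4), ('cell', array([499. , -63.5,   8.1]), 0.92), ('keeper_tab', array([ 506.6, -124.3,   38.6]), 0.66)]
[-3.14136322e+00  4.63967202e-05  1.59891328e+00] 0.000719695853448552 pics/m_9.80.png
```

View pics/m5.png

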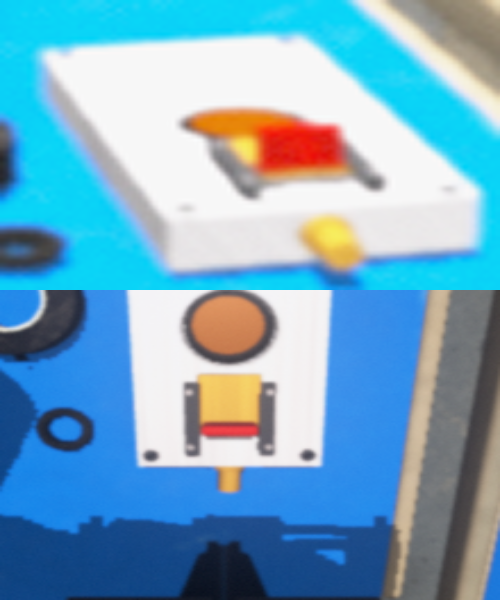

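The filter lies flat in the cell, its amber disc round and flush at crop (229,326). The tab at (230,430) lines up with the closed fingers, so I'll lower behind it.

Emit:
{"fn": "drive_tool", "kwargs": {"rows": [[[0, 0.005, 0.164, 0, 0, 0, 0], [0, 0, 0.164, 0, 0, 0, 0], [0, 0, 0.164, 0, 0, 0, 0], [0, 0, 0, 0, 0, 0, 0]]]}}

```text
t: 10.7
eef_pos: [500.8, -152.1, 51.9]
tcp_rot: [-3.137, -0.002, 1.602]
ft_force: [-0.4, -0.7, 0.9]
opening: 0.005
grip_force: 0.0
```

Emit:
{"fn": "drive_tool", "kwargs": {"rows": [[[0.03, 0, 0, 0, 0, 0, 0], [0.02, 0, 0, 0, 0, 0, 0], [0.016, 0, 0, 0, 0, 0, 0], [0.016, 0, 0, 0, 0, 0, 0], [0.016, 0, 0, 0, 0, 0, 0]]]}}

```text
t: 11.32
eef_pos: [501.4, -128.2, 54.2]
tcp_rot: [3.141, 0.001, 1.601]
ft_force: [0.1, -1.4, 0.5]
opening: 0.003
grip_force: 0.8
```

Emit:
{"fn": "drive_tool", "kwargs": {"rows": [[[0.016, 0, 0, 0, 0, 0, 0], [0.016, 0, 0, 0, 0, 0, 0], [0, 0, 0, 0, 0, 0, 0]]]}}

```text
t: 11.7
eef_pos: [500.7, -119.9, 53.8]
tcp_rot: [-3.141, -0.0, 1.601]
ft_force: [0.9, -0.3, -0.4]
opening: 0.007
grip_force: 0.0
```

```bash
python3 look.py
```

```text
[ 500.7 -119.9   53.8] [ 0.9 -0.3 -0.4] 11.7
[('filter', array([497. , -62.7,   5.7]), 0.83), ('keeper_tab', array([ 501.3, -111.5,   44.4]), 0.71)]
[('filter', array([501.3, -59.8,   7.8]), 0.62), ('cell', array([498.2, -60.3,   7.9]), 0.67), ('keeper_tab', array([ 505.4, -109.1,   43.9]), 0.45)]
[-3.14100844e+00 -2.58916883e-04  1.60142315e+00] 0.007296756030827719 pics/m_11.70.png
```

View pics/m5.png

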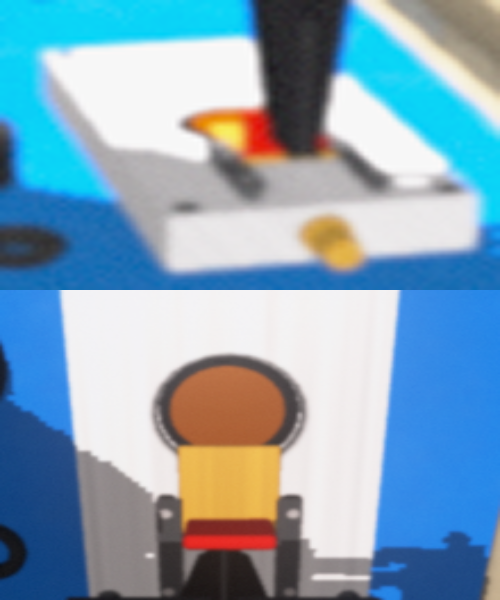

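Emit:
{"fn": "drive_tool", "kwargs": {"rows": [[[0.016, 0, 0, 0, 0, 0, 0], [0.008, 0, 0, 0, 0, 0, 0], [0, 0, 0, 0, 0, 0, 0]]]}}

```text
t: 12.48
eef_pos: [500.7, -114.1, 53.9]
tcp_rot: [-3.142, 0.0, 1.601]
ft_force: [-0.1, -0.2, 0.3]
opening: 0.001
grip_force: 0.0
```

Emit:
{"fn": "drive_tool", "kwargs": {"rows": [[[0.008, 0, 0, 0, 0, 0, 0], [0, 0, 0, 0, 0, 0, 0]]]}}

```text
t: 12.72
eef_pos: [500.7, -112.7, 53.9]
tcp_rot: [3.141, 0.001, 1.601]
ft_force: [-0.7, -4.8, -1.0]
opening: 0.006
grip_force: 2.5
```

Emit:
{"fn": "drive_tool", "kwargs": {"rows": [[[0.006, 0, 0, 0, 0, 0, 0], [0, 0, 0, 0, 0, 0, 0]]]}}

```text
t: 12.98
eef_pos: [500.8, -112.4, 54.0]
tcp_rot: [3.141, 0.002, 1.602]
ft_force: [-3.6, -16.5, -1.2]
opening: 0.003
grip_force: 8.1
```

End stop felt: 16.5 N with no further travel. I'll back off, lift and check.

Emit:
{"fn": "drive_tool", "kwargs": {"rows": [[[-0.04, 0, 0, 0, 0, 0, 0], [-0.12, 0, 0, 0, 0, 0, 0], [0, 0, -0.2, 0, 0, 0, 0], [0, 0, -0.2, 0, 0, 0, 0], [0, 0, 0, 0, 0, 0, 0]]]}}

```text
t: 13.6
eef_pos: [503.0, -151.4, 157.0]
tcp_rot: [3.136, 0.002, 1.601]
ft_force: [0.1, -0.4, 0.3]
opening: 0.005
grip_force: 0.0
```

```bash
cat >> look.py <<'E'
for q in (a,t): print([ (n,w(q,r['at']).round(1),round(r['score'],2)) for n in ['reel','tape','ring'] for r in env.place_of(n,q)[:1]])
E
python3 look.py
```

```text
[ 503.  -151.4  157. ] [ 0.1 -0.4  0.3] 13.6
[('filter', array([497.9, -63.4,   6.3]), 0.74), ('cell', array([498.5, -64. ,  12.1]), 0.96), ('keeper_tab', array([ 499.7, -104.9,   45.5]), 0.69)]
[('filter', array([500.7, -65.1,   6.8]), 0.63), ('keeper_tab', array([ 507.5, -100.2,   42.7]), 0.72)]
[3.13610020e+00 2.47404931e-03 1.60097001e+00] 0.005242293939371451 pics/m_13.60.png
[('tape', array([396.2, -48. ,  -0.7]), 0.82), ('ring', array([ 421.8, -126.9,   -2.4]), 0.82)]
[('reel', array([399.9,  74.1,   2.3]), 0.58), ('tape', array([400. , -50. ,  -0.9]), 0.55), ('ring', array([ 421.4, -132.4,   -0.8]), 0.64)]
```

View pics/m5.png

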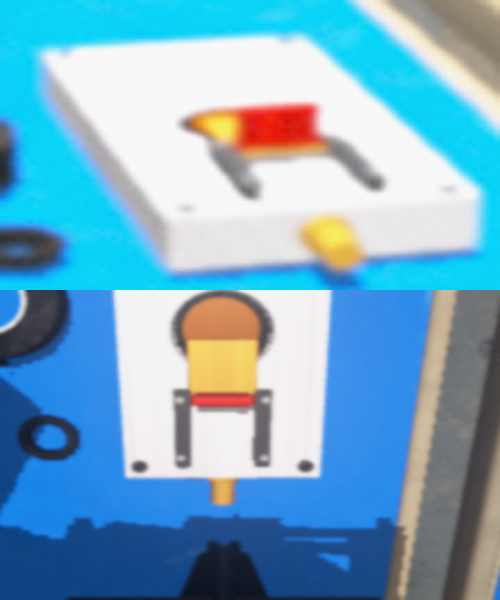

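The keeper is home: its front edge covers the near part of the seated filter, and the tab face is at about y -102 as expected. The reel, tape and grommet have not moved.

```bash
python3 -c "
from cell import env
print(env.job_done())"
```

```text
the job is handed in; nothing more can be done
None
```

I handed the job in at about 14 s: the filter lies flat in its cell, the keeper was pushed over it to its end stop, and the reel, tape and grommet are where they were; no verdict came back.

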